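# Fetch the green shaker from a tilt-out bin for the meal carrier

### The arm

A 6-joint arm with a two-finger parallel gripper is mounted at the origin on the work surface. World frame = base frame: x ahead of the robot, y to its left, z up, the work surface at z = 0. Lengths are in m, angles in rad, forces in N, time in s.
With the tool pointing down it reaches from about 0.275 to 1 m from the base axis. Payload 8.4 kg.
Tool frame: the origin (TCP) lies on the front face of the gripper's body, between the roots of the fingers; the fingertips stand 73 mm ahead of it and the grasp point (between the pads) lies bot.grip_depth ahead of it (bot.grip_depth is the distance from the TCP to the grasp point, in m); z points along the fingers, y is the line along which they close (so a half turn about z gives the same grasp; the last joint's range is limited). The gripper opens to 85 mm and grips with 20 to 120 N. Pads are 22 mm wide; open, the fingers measure 114 mm over their backs; the gripper's body (76 mm by 85 mm) begins 54 mm behind the grasp point. The pads swing forward as they close: fully open they stand 13 mm farther back than shut.
Start: joints at [1.327, 0.353, 1.633, -0, 1.155, -0.002], TCP at [0.15, 0.607, 0.304] pointing down, gripper open.
Joint ranges: [-2.63, 2.63], [-0.92, 2.1], [0.06, 2.66], [-1.3, 4.44], [0, 2.69], [-3.02, 3.02]. Speed limits (rad/s): [2.22, 2.22, 2.79, 3.14, 3.14, 3.14].

### API

Orientations are given as [roll, pitch, yaw] about the fixed x, y, z axes, in that order (R = Rz(yaw) Ry(pitch) Rx(roll)).
In Python, from rig import bot gives the robot as it stands. The module is installed in compiled form; this text tells all that it offers. Calls block until the motion is done:
- bot.move_pose(position, orientation): joint-space move of the TCP to a pose.
- bot.movel(position, velocity=0.15, orientation=None): straight line of the TCP; orientation=None keeps the orientation; velocity is the mean speed in m/s.
- bot.goto_joints(angles): joint-space move.
- bot.gripper_to(opening, squeeze=None): finger opening in m; squeeze is the grip in N (None keeps the last); returns when the fingers have stopped.
- bot.sleep(seconds).
- bot.ik(position, orientation): joint angles nearest the present ones, or None.
- bot.read_camera(name): name is "scene" or "top"; returns (picture, depth): 384x512x3 uint8, red, green, blue; 384x512 float32, m along the optical axis (not along the pixel's ray), 0 where there is no reading.
- bot.calibration(name): a dict with "fx", "fy", "cx", "cy" (pixels), "xyz" and "orientation" of the camera in the world. Camera axes: x right, y down, z forward; pixel columns grow to the right and rows downward; lengths in m; the calibration is good to about 2 mm. A picture is of the moment at which its call begins. calibration takes no time and is no camera call.
A pose or a line that the arm cannot do raises bot.IKError and nothing moves.
- bot.close_job(): hands the job in; it is judged then, once.
Readings, each from a call of its own:
- bot.read_clock(): time.
- bot.read_joints(): joint angles.
- bot.read_qd(): joint speeds.
- bot.read_joint_efforts(): joint torques, N m.
- bot.read_ee_pos(): TCP position.
- bot.read_tool_rot(): TCP orientation.
- bot.read_ft_force(): force on the tool from outside, world axes, zero at the start.
- bot.read_ft_torque(): the same for the moment, N m.
- bot.read_finger_gap(): finger opening in m.
- bot.read_grip_force(): force on a finger pad.
Only numpy, scipy, OpenCV 4.12 (cv2) and the standard library are available. Lean on these libraries where they do the work, as an engineer would, in place of code of your own. Each camera call takes 0.05 s, during which the arm holds its last target. There are 200 camera calls.

### The job

Tilt the bin that holds the green-lidded shaker well forward, take the shaker out of it and stand it upright on the green disc in the empty place of the white meal carrier, setting it down gently. Leave the other bin shut and do not disturb the foil meals. The emptied bin may stay open or be shut again.

Things in the scene. Friction and masses are not known exactly. Their poses are not given: they have to be found in the camera images.
- unit: fixed white tilt-out bin unit, 110 deep (x) by 370 wide (y) by 155 mm high; clear back and cover (150 to 155 mm up, from x = -30 mm back): no reaching into shut bins from above. Origin at the centre of its underside, x front to back, y to its left, z up; its front (-x) faces the robot. Two equal blue bins side by side, left (+y) and right (-y), hinge lines at x = -52, y = +-90.5, z = 16 mm
- bin_left (a joint): tilt of the left bin (rad): 0 shut and upright, growing as its top tips out to the front (-x of the unit) and down, stop at 0.58. Turns about the hinge line's -y axis. Stiff hinge (0.2 N m friction): it stays where it is left; about 2 to 4 N at the handle moves it
- bin_left_hinge (a point): middle of the hinge line of the left bin, at its front bottom edge. Axes are the bin's, turning with it: x front to back, y along the hinge (the unit's y), z up the front panel. In them: front panel x 0 to 6, 170 wide, 105 mm high; floor z 0 to 5 mm; inside x 6 to 72, y -81 to 81 mm; side walls 70 mm, back wall 60 mm high; open on top
- bin_left_handle (a point): centre of the steel handle bar of the left bin. Bar 10 mm thick, 110 mm long along y, standing 55 mm out (-x) from the bin's front face, 98 mm above the hinge line, with an end post at each end. Axes are the bin's own and turn with it
- bin_right (a joint): tilt of the right bin (rad): 0 shut and upright, growing as its top tips out to the front (-x of the unit) and down, stop at 0.58. Turns about the hinge line's -y axis. Stiff hinge (0.2 N m friction): it stays where it is left; about 2 to 4 N at the handle moves it
- bin_right_hinge (a point): middle of the hinge line of the right bin, at its front bottom edge. Axes are the bin's, turning with it: x front to back, y along the hinge (the unit's y), z up the front panel. In them: front panel x 0 to 6, 170 wide, 105 mm high; floor z 0 to 5 mm; inside x 6 to 72, y -81 to 81 mm; side walls 70 mm, back wall 60 mm high; open on top
- bin_right_handle (a point): centre of the steel handle bar of the right bin. Bar 10 mm thick, 110 mm long along y, standing 55 mm out (-x) from the bin's front face, 98 mm above the hinge line, with an end post at each end. Axes are the bin's own and turn with it
- shaker_green: round seasoning shaker, 44 mm diameter, 80 mm tall, white with a green lid (top 18 mm), the one wanted. 70 to 170 g. Origin at the centre of its underside, z up through the lid. It stands loose on the floor of one of the two bins; when the bin is tilted it may slide or lean to the front panel
- shaker_red: round seasoning shaker, 44 mm diameter, 80 mm tall, white with a red lid (top 18 mm), not wanted. 70 to 170 g. Origin at the centre of its underside, z up through the lid. It stands loose on the floor of one of the two bins; when the bin is tilted it may slide or lean to the front panel
- carrier: fixed white meal carrier, an open tray 260 by 260 mm, 45 mm high, wall and floor 10 mm, divided by a cross into four compartments 115 mm square, their centres 62.5 mm either way from its centre. Origin at the centre of its underside
- disc: green disc, fixed, 90 mm diameter, 4 mm thick, on the floor of the carrier's one compartment without a meal, at its centre. Origin at the centre of its underside, so its top is 4 mm above
- meal_a: round foil meal tub with a flat lid, 100 mm diameter, 35 mm tall, about 350 g, standing in a carrier compartment; leave it in place. Origin at the centre of its underside
- meal_b: round foil meal tub with a flat lid, 100 mm diameter, 35 mm tall, about 350 g, standing in a carrier compartment; leave it in place. Origin at the centre of its underside
- meal_c: round foil meal tub with a flat lid, 100 mm diameter, 35 mm tall, about 350 g, standing in a carrier compartment; leave it in place. Origin at the centre of its underside

How it is judged:
On the way:
1. the bin that holds the green-lidded shaker is tilted out (over 0.4 rad) with the shaker in it (((x of shaker_green in the frame of bin_left_hinge between 0 and 0.08 m and y of shaker_green in the frame of bin_left_hinge between -0.085 and 0.085 m and z of shaker_green in the frame of bin_left_hinge between -0.01 and 0.06 m and value of joint bin_left above 0.4 rad) or (x of shaker_green in the frame of bin_right_hinge between 0 and 0.08 m and y of shaker_green in the frame of bin_right_hinge between -0.085 and 0.085 m and z of shaker_green in the frame of bin_right_hinge between -0.01 and 0.06 m and value of joint bin_right above 0.4 rad))), for 0.2 s.
At the end, for the whole second after the job is handed in: The green-lidded shaker stands released and at rest, upright within 0.12 rad, on the green disc, its centre within 35 mm of the disc's; the red-lidded one is still in its bin, which is shut (under 0.1 rad) (horizontal distance between shaker_green and disc below 0.035 m and z of shaker_green in the frame of disc between 0 and 0.009 m and angle between shaker_green's own z axis and vertical below 0.12 rad and linear speed of shaker_green below 0.02 m/s and ((x of shaker_red in the frame of bin_left_hinge between 0 and 0.08 m and y of shaker_red in the frame of bin_left_hinge between -0.085 and 0.085 m and z of shaker_red in the frame of bin_left_hinge between -0.01 and 0.06 m and value of joint bin_left below 0.1 rad) or (x of shaker_red in the frame of bin_right_hinge between 0 and 0.08 m and y of shaker_red in the frame of bin_right_hinge between -0.085 and 0.085 m and z of shaker_red in the frame of bin_right_hinge between -0.01 and 0.06 m and value of joint bin_right below 0.1 rad))); the robot touches nothing.
It fails at once if the bin with the red-lidded shaker is tilted out by more than 0.2 rad ((x of shaker_red in the frame of bin_left_hinge between 0 and 0.08 m and y of shaker_red in the frame of bin_left_hinge between -0.085 and 0.085 m and z of shaker_red in the frame of bin_left_hinge between -0.01 and 0.06 m and value of joint bin_left above 0.2 rad) or (x of shaker_red in the frame of bin_right_hinge between 0 and 0.08 m and y of shaker_red in the frame of bin_right_hinge between -0.085 and 0.085 m and z of shaker_red in the frame of bin_right_hinge between -0.01 and 0.06 m and value of joint bin_right above 0.2 rad)).
It fails at once if a foil meal is shifted by more than 25 mm or tipped by more than 0.25 rad (distance of any of meal_a, meal_b, meal_c from where it was at the start of the episode above 0.025 m or angle between any of meal_a, meal_b, meal_c's own z axis and vertical above 0.25 rad).
It fails at once if the green-lidded shaker is dropped at the disc (falls free at over 0.5 m/s, a drop of about 13 mm) (linear speed of shaker_green above 0.5 m/s and contact force between the fingers and shaker_green below 0.1 N and horizontal distance between shaker_green and disc below 0.12 m).
It also fails if it takes over 61 s, if anything falls off the work surface, if the arm or the gripper's body presses on something with over 40 N, if the wrist force passes 120 N, or if a joint passes its speed limit or range.

## Working session

There is one attempt and no reset: what is moved stays moved. The work goes in short steps, each a Python script; the robot and the scene stay as the last script left them, time stands still between calls to the robot, and variables do not carry over. Pictures are saved under pics/ and viewed, at most 10 in all, crops included, and the job is handed in when it is done.

```bash
mkdir -p pics; cat > h.py <<'E'
import numpy as np, cv2
from scipy.spatial.transform import Rotation as R
from rig import bot
def cam(name):
    p,d=bot.read_camera(name); c=bot.calibration(name)
    v,u=np.mgrid[0:384,0:512]
    P=np.stack([(u-c["cx"])/c["fx"]*d,(v-c["cy"])/c["fy"]*d,d],-1)
    W=P@R.from_euler('xyz',c["orientation"]).as_matrix().T+np.array(c["xyz"])
    W[d==0]=np.nan
    return p,d,W,cv2.cvtColor(p,cv2.COLOR_RGB2HSV)
E
python3 - <<'E'
from h import *
for n in("scene","top"):
    p,d,W,h=cam(n); np.savez(f"{n}0.npz",p=p,W=W,h=h)
    c=bot.calibration(n); print(n,c)
    cv2.imwrite(f"pics/{n}0.png",cv2.resize(p[:,:,::-1],(768,576)))
print(bot.grip_depth,bot.read_clock(),bot.read_tool_rot(),bot.read_finger_gap())
E
```

```text
scene {'fx': 377.04581310757504, 'fy': 377.04581310757504, 'cx': 259.58118985025476, 'cy': 191.42782771345367, 'xyz': array([0.38284042, 0.43751113, 0.90747542]), 'orientation': array([-2.65888735,  0.00344922, -2.77506702])}
top {'fx': 487.34938254372867, 'fy': 487.34938254372867, 'cx': 253.43917128670338, 'cy': 187.85030355740898, 'xyz': array([0.38736016, 0.04850446, 1.17025224]), 'orientation': array([-2.99342525e+00,  2.46985735e-03, -1.58407949e+00])}
0.0539 0.1 [-3.14033829e+00 -1.48549616e-05  2.89979469e+00] 0.0855132708732627
```

View pics/scene0.png

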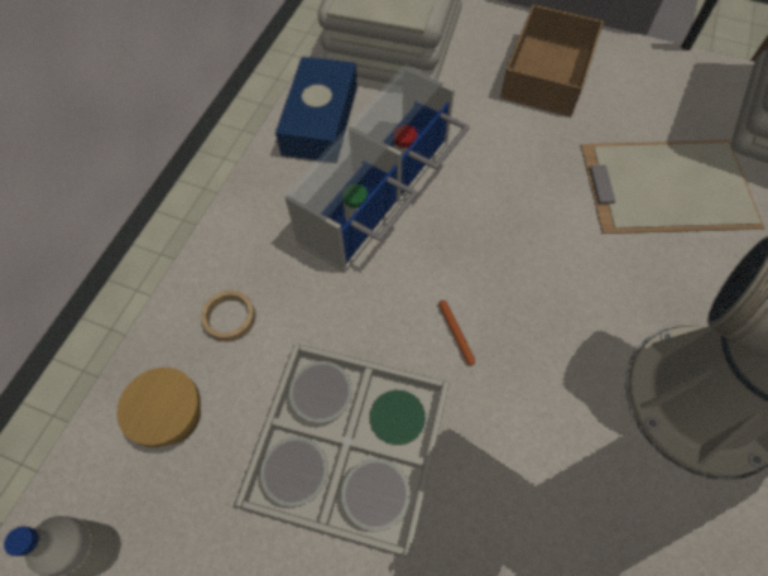

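View pics/top0.png

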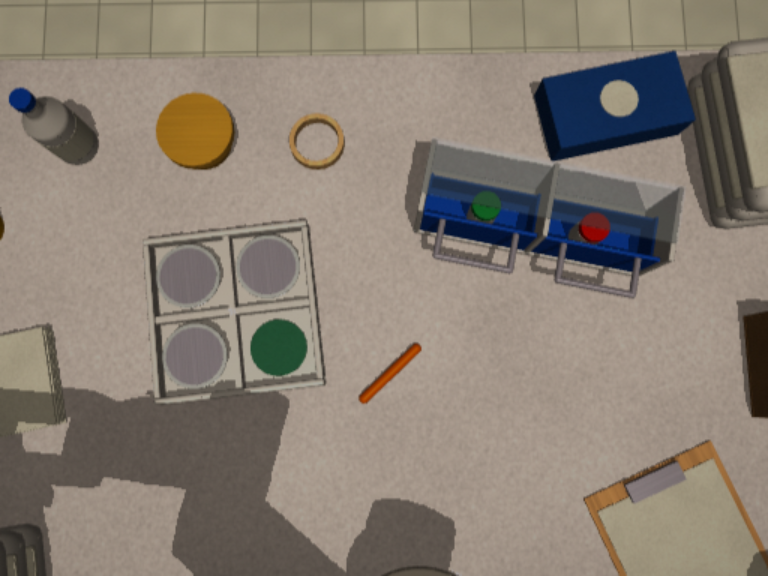

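The scene view (768x576) shows the green lid at about (355,195) and the red lid at (405,135). The top view has the green lid at (487,206) in the left bin, the red lid at (595,227) in the right bin, and the left handle bar running from (436,257) to (513,271). The disc is at (279,348), with the three meals in the other compartments.

```bash
cat >> h.py <<'E'
def ray(name,u,v,z):
    c=bot.calibration(name); r=R.from_euler('xyz',c["orientation"]).apply([(u-c["cx"])/c["fx"],(v-c["cy"])/c["fy"],1]); o=np.array(c["xyz"])
    return o+r*(z-o[2])/r[2]
def blob(m):
    cs,_=cv2.findContours(m.astype(np.uint8),cv2.RETR_EXTERNAL,cv2.CHAIN_APPROX_NONE)
    c=max(cs,key=cv2.contourArea); return c
E
python3 - <<'E'
from h import *
for n in("scene","top"):
    f=np.load(n+"0.npz"); p,W,h=f["p"],f["W"],f["h"]
    g=(h[...,0]>45)&(h[...,0]<85)&(h[...,1]>120)
    r=((h[...,0]<6)|(h[...,0]>174))&(h[...,1]>150)
    b=np.zeros_like(g); 
    if n=="top": b[100:180,270:380]=1
    else: b[70:145,200:290]=1
    for nm,m,z in(("lid",g&b,.101),("red",r&b,.101),("disc",g&~b,.014)):
        c=blob(m); (u,v),rad=cv2.minEnclosingCircle(c)
        mm=np.zeros(g.shape,np.uint8); cv2.drawContours(mm,[c],-1,1,-1)
        mm=cv2.erode(mm,np.ones((3,3)))>0
        print(n,nm,(u,v),rad,cv2.contourArea(c),ray(n,u,v,z).round(4),np.nanmedian(W[mm],0).round(4))
    Z=W[...,2]; blue=(h[...,1]>90)
    for nm,(u0,u1,v0,v1) in (("L",(290,350,163,184)),("R",(370,428,182,200))) if n=="top" else ():
        s=np.zeros_like(g); s[v0:v1,u0:u1]=1
        m=s&(Z>.105)&(Z<.13)&~blue
        q=W[m]; print(nm,len(q),q.mean(0).round(4),q.min(0).round(4),q.max(0).round(4), np.median(q[:,2]))
        vx,vy,x0,y0=cv2.fitLine(q[:,:2].astype(np.float32),cv2.DIST_HUBER,0,.01,.01).ravel(); print(np.arctan2(vy,vx),x0,y0)
    # front panel upper edge: blue points near z=.121
    m=blue&(h[...,0]>100)&(h[...,0]<130)&(Z>.112)&(Z<.128)&(W[...,0]<.66)
    q=W[m]; print("panel",len(q)); 
    if len(q)>5: print(q.min(0),q.max(0),cv2.fitLine(q[:,:2].astype(np.float32),cv2.DIST_HUBER,0,.01,.01).ravel())
f=np.load("top0.npz")
cv2.imwrite("pics/crop.png",cv2.resize(f["p"][85:205,270:465,::-1],(780,480),interpolation=cv2.INTER_CUBIC))
E
```

```text
scene lid (237.0, 130.0) 7.810349941253662 97.5 [ 0.6583 -0.1058  0.101 ] [ 0.6564 -0.1079  0.1008]
scene red (269.73809814453125, 90.26190185546875) 7.441553115844727 103.5 [ 0.6252 -0.2658  0.101 ] [ 0.6226 -0.2641  0.1005]
scene disc (494.0, 176.0) 9.999999747378752e-05 0.0 [-0.0267 -0.2709  0.014 ] [nan nan nan]
panel 300
[ 0.57075657 -0.35177909  0.1120194 ] [ 0.64823806 -0.01701187  0.1245501 ] [ 0.21390921  0.97685355  0.6241987  -0.11415039]
top lid (323.5, 137.0) 9.708344459533691 266.0 [ 0.6606 -0.1103  0.101 ] [ 0.6531 -0.1061  0.1064]
  return np.nanmean(a, axis, out=out, keepdims=keepdims)
Traceback (most recent call last):
  File "h.py", line 16, in blob
    c=max(cs,key=cv2.contourArea); return c
ValueError: max() iterable argument is empty
```

```bash
python3 - <<'E'
from h import *
f=np.load("top0.npz"); print(f["h"][232,186], np.load("scene0.npz")["h"][278,265])
for n in("scene","top"):
    f=np.load(n+"0.npz"); p,W,h=f["p"],f["W"],f["h"]
    g=(h[...,0]>45)&(h[...,0]<90)&(h[...,1]>90)
    r=((h[...,0]<6)|(h[...,0]>174))&(h[...,1]>150)
    b=np.zeros_like(g); b2=b.copy()
    if n=="top": b[100:190,270:460]=1; b2[200:260,150:220]=1
    else: b[70:145,200:290]=1; b2[240:310,230:300]=1
    for nm,m,z in(("lid",g&b,.101),("red",r&b,.101),("disc",g&b2,.014)):
        c=blob(m); (u,v),rad=cv2.minEnclosingCircle(c)
        mm=np.zeros(g.shape,np.uint8); cv2.drawContours(mm,[c],-1,1,-1)
        mm=cv2.erode(mm,np.ones((3,3)))>0
        print(n,nm,(u,v),round(rad,1),ray(n,u,v,z).round(4),np.nanmedian(W[mm],0).round(4))
    Z=W[...,2]; blue=(h[...,1]>90)
    for nm,(u0,u1,v0,v1) in (("L",(285,350,163,184)),("R",(370,430,182,200))) if n=="top" else ():
        s=np.zeros_like(g); s[v0:v1,u0:u1]=1
        m=s&(Z>.105)&(Z<.13)&~blue
        q=W[m]; print(nm,len(q),q.mean(0).round(4),q.min(0).round(4),q.max(0).round(4), np.median(q[:,2]))
        vx,vy,x0,y0=cv2.fitLine(q[:,:2].astype(np.float32),cv2.DIST_HUBER,0,.01,.01).ravel(); print(np.arctan2(vy,vx),x0,y0)
    m=blue&(h[...,0]>100)&(h[...,0]<130)&(Z>.112)&(Z<.128)&(W[...,0]<.66)
    q=W[m]; print("panel",len(q),q.min(0).round(4),q.max(0).round(4),cv2.fitLine(q[:,:2].astype(np.float32),cv2.DIST_HUBER,0,.01,.01).ravel())
f=np.load("top0.npz")
cv2.imwrite("pics/crop.png",cv2.resize(f["p"][85:205,270:465,::-1],(780,480),interpolation=cv2.INTER_CUBIC))
E
```

```text
[ 71 149  77] [67 85 75]
scene lid (236.3333282470703, 129.5833282470703) 8.1 [ 0.6604 -0.1064  0.101 ] [ 0.6574 -0.1058  0.1007]
scene red (269.73809814453125, 90.26190185546875) 7.4 [ 0.6252 -0.2658  0.101 ] [ 0.6226 -0.2641  0.1005]
scene disc (264.5215148925781, 278.17742919921875) 16.6 [0.4587 0.2156 0.014 ] [0.4575 0.1992 0.0131]
panel 300 [ 0.5708 -0.3518  0.112 ] [ 0.6482 -0.017   0.1246] [ 0.21390921  0.97685355  0.6241987  -0.11415039]
top lid (323.5, 136.5) 10.1 [ 0.6618 -0.1104  0.101 ] [ 0.6534 -0.1061  0.1529]
top red (395.5, 151.5) 10.1 [ 0.625  -0.2705  0.101 ] [ 0.6186 -0.2628  0.1051]
top disc (185.3947296142578, 231.3947296142578) 18.6 [0.4579 0.2116 0.014 ] [0.4585 0.212  0.0152]
L 342 [ 0.5753 -0.0941  0.1193] [ 0.5568 -0.1513  0.113 ] [ 0.5982 -0.0273  0.1248] 0.11932495211887972
1.4418588 0.57248664 -0.09732487
R 318 [ 0.5354 -0.2703  0.1191] [ 0.5171 -0.3257  0.1121] [ 0.554  -0.2048  0.125 ] 0.1190597698927317
1.4173551 0.53092796 -0.2819372
panel 556 [ 0.5685 -0.359   0.112 ] [ 0.6491 -0.0154  0.128 ] [ 0.21540476  0.97652483  0.6092383  -0.18425997]
```

View pics/crop.png

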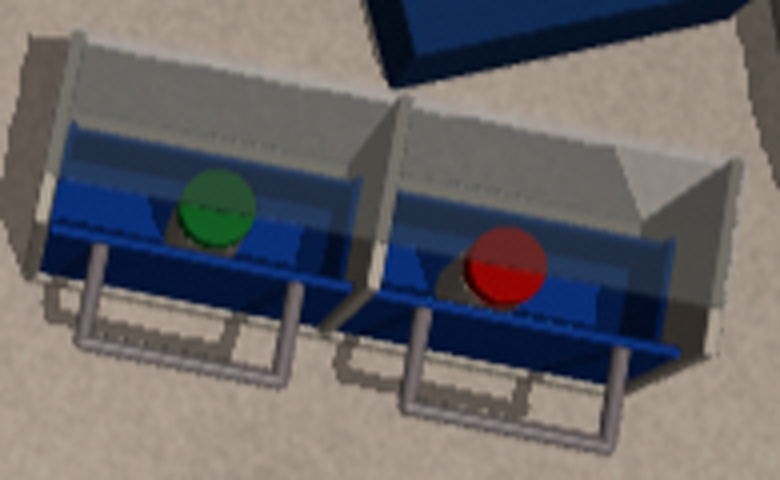

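The crop shows both bins shut. The left bar's ends are at crop (80,345) and (283,381), and the right bar's at (405,408) and (612,448). The green lid is slightly left of the bin's middle.

```bash
python3 - <<'E'
from h import *
yaw=-.217; U=R.from_euler('z',yaw)
E=[ray("top",270+a/4,85+b/4,.116) for a,b in((80,345),(283,381),(405,408),(612,448))]
for e in E: print(e.round(4), U.inv().apply(e).round(4))
print("yaw bars",[-np.arctan2(*(E[i]-E[j])[:2]) for i,j in((0,1),(2,3),(0,3))])
f=np.load("top0.npz"); W,h=f["W"],f["h"]; Z=W[...,2]
m=(h[...,1]>90)&(h[...,0]>100)&(h[...,0]<130)&(Z>.112)&(Z<.128)&(W[...,0]<.66)
q=U.inv().apply(W[m]); print("panel unit-frame",np.percentile(q,[0,1,50,99,100],axis=0).round(4))
# bar points only
m=(Z>.112)&(Z<.126)&(h[...,1]<90); m[:163]=0; m[:,:280]=0;m[:,440:]=0
q=U.inv().apply(W[m]); x0=q[:,0].min(); s=q[q[:,0]<x0+.012]
for t in (s[s[:,1]>-.07],s[s[:,1]<-.07]): print(len(t),x0,t.mean(0).round(4),t.min(0).round(4),t.max(0).round(4))
print("lid",U.inv().apply([[.661,-.108,.101]]))
E
```

```text
[ 0.5805 -0.0318  0.116 ] [0.5738 0.0939 0.116 ]
[ 0.559  -0.1425  0.116 ] [ 0.5765 -0.0188  0.116 ]
[ 0.5431 -0.2086  0.116 ] [ 0.5753 -0.0868  0.116 ]
[ 0.5195 -0.3202  0.116 ] [ 0.5763 -0.2008  0.116 ]
yaw bars [np.float64(-0.19241207536506086), np.float64(-0.20807364510170945), np.float64(-0.2084426013191743)]
panel unit-frame [[ 0.6138 -0.2279  0.112 ]
 [ 0.6315 -0.2225  0.1125]
 [ 0.6346 -0.0588  0.1215]
 [ 0.6392  0.1215  0.1264]
 [ 0.6395  0.1244  0.128 ]]
260 0.5724559583327435 [0.5773 0.0393 0.1192] [ 0.5725 -0.0198  0.113 ] [0.5844 0.0993 0.1246]
258 0.5724559583327435 [ 0.5776 -0.1399  0.1191] [ 0.5726 -0.2009  0.1128] [ 0.5844 -0.0817  0.125 ]
lid [[0.66875056 0.03684677 0.101     ]]
```

```bash
cat >> h.py <<'E'
U=R.from_euler('z',-.215); H=np.array([.632,.0395,.016])   # hinge in unit-aligned frame
G=bot.grip_depth
def pt(th,x,y,z):   # bin coords -> world at tilt th
    c,s=np.cos(th),np.sin(th); return U.apply(H+[x*c-z*s,y,x*s+z*c])
def ori(th,close):  # tool along -z of bin tilted th, closing along unit 'x' or 'y'
    z=np.array([np.sin(th),0,-np.cos(th)]); y=np.array([0,1.,0]) if close=='y' else np.array([np.cos(th),0,np.sin(th)])
    return z,y
def pose(p,th,close,sign):
    z,y=ori(th,close); y=y*sign; M=U.as_matrix()@np.stack([np.cross(y,z),y,z],1)
    return np.array(p)-G*M[:,2], R.from_matrix(M).as_euler('xyz')
E
python3 - <<'E'
from h import *
for s in(1,-1):
    for a in((pt(0,-.055,0,.098),0,'x'),(pt(.48,-.055,0,.098),0,'x'),(pt(.48,.028,0,.065),.48,'y'),(pt(.48,.028,0,.24),.48,'y'),([.458,.212,.074],0,'y')):
        P=pose(*a,s); q=bot.ik(*P); print(s,P[0].round(3),P[1].round(2),None if q is None else np.round(q,2))
E
```

```text
1 [ 0.572 -0.085  0.168] [3.14 0.   1.36] [-0.15  0.44  1.84 -0.    0.85  0.07]
1 [ 0.534 -0.076  0.131] [3.14 0.   1.36] [-0.14  0.45  1.95 -0.    0.74  0.07]
1 [ 0.596 -0.09   0.134] [3.14 0.48 2.93] [-0.14  0.43  2.09 -0.25  0.15 -1.25]
1 [ 0.518 -0.073  0.29 ] [3.14 0.48 2.93] [-0.12  0.05  2.14 -0.1   0.48 -1.4 ]
1 [0.458 0.212 0.128] [3.14 0.   2.93] [ 0.43  0.42  2.02  0.    0.7  -0.93]
-1 [ 0.572 -0.085  0.168] [-3.14  0.   -1.79] None
-1 [ 0.534 -0.076  0.131] [-3.14  0.   -1.79] None
-1 [ 0.596 -0.09   0.134] [ 3.14 -0.48 -0.22] [-0.14  0.43  2.09 -0.25  0.15  1.89]
-1 [ 0.518 -0.073  0.29 ] [ 3.14 -0.48 -0.22] [-0.12  0.05  2.14 -0.1   0.48  1.74]
-1 [0.458 0.212 0.128] [ 3.14  0.   -0.22] [ 0.43  0.42  2.02 -0.    0.7   2.22]
```

```bash
python3 - <<'E'
from h import *
P,o=pose(pt(0,-.055,0,.098),0,'x',1)
bot.move_pose(P+[0,0,.12],o); bot.gripper_to(.034,20)
bot.movel(P,.1); print(bot.read_ft_force().round(2),bot.read_clock())
bot.gripper_to(.005,25); print(bot.read_finger_gap(),bot.read_grip_force(),bot.read_ft_force().round(2),bot.read_ee_pos()-P)
for th in np.linspace(.06,.48,8):
    bot.movel(pose(pt(th,-.055,0,.098),0,'x',1)[0],.05)
print(bot.read_finger_gap(),bot.read_ft_force().round(2),bot.read_clock())
bot.gripper_to(.032); bot.sleep(.2)
bot.movel(bot.read_ee_pos()+[0,0,.12],.15); 
bot.gripper_to(.085)
P,o=pose(pt(.48,.028,0,.24),.48,'y',1); q=bot.ik(P,o); print(q)
bot.move_pose(U.apply([.40,-.02,.38]),pose([0,0,0],0,'y',1)[1])
for n in("scene","top"):
    p,d,W,h=cam(n); np.savez(f"{n}1.npz",p=p,W=W,h=h)
    b=(slice(85,205),slice(270,465)) if n=="top" else (slice(50,195),slice(170,345))
    cv2.imwrite(f"pics/{n}1.png",cv2.resize(p[b][:,:,::-1],None,fx=4,fy=4,interpolation=cv2.INTER_CUBIC))
print(bot.read_clock())
E
```

```text
[0.13 0.02 0.1 ] 4.85
0.008838731504531726 24.609984755516052 [-0.41 -0.19  4.07] [ 3.31708452e-04 -6.24271485e-05  5.06375834e-04]
0.008789722079853457 [ 5.42 -0.81 -4.59] 7.45
[-0.11944464  0.04878992  2.13500045 -0.09527352  0.481536   -1.40149001]
11.1167
```

View pics/top1.png

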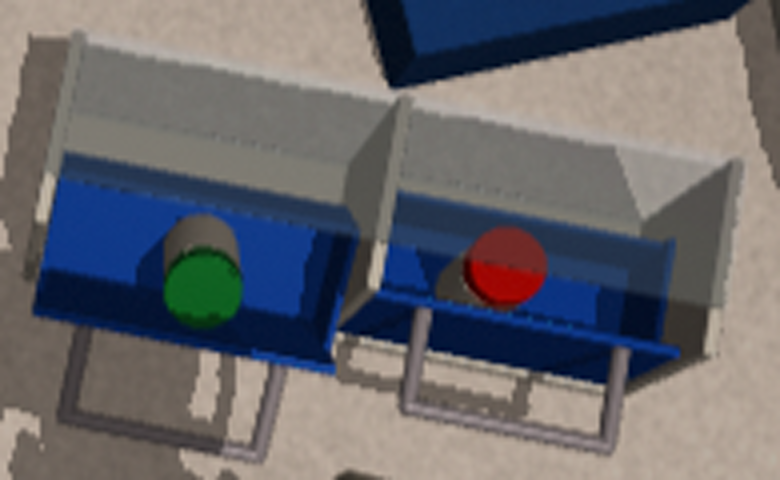

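View pics/scene1.png

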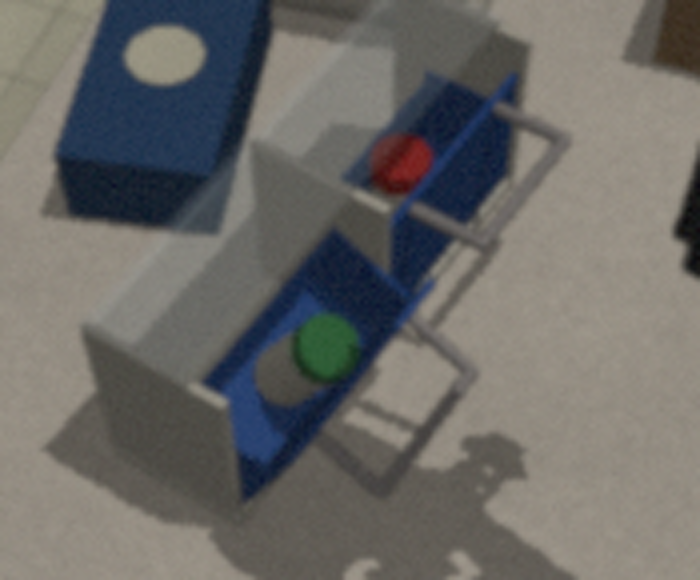

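Both views show the left bin tilted out and the right one still shut. The green lid is at crop (203,287) in the top view and (327,347) in the scene view, with the shaker lying towards the front panel. Next I'll measure its axis.

```bash
python3 - <<'E'
from h import *
def tobin(w,th):
    q=U.inv().apply(w)-H; c,s=np.cos(th),np.sin(th); return np.stack([q[...,0]*c+q[...,2]*s,q[...,1],-q[...,0]*s+q[...,2]*c],-1)
O=[]
for n in("top","scene"):
    f=np.load(n+"1.npz"); W,h=f["W"],f["h"]
    g=(h[...,0]>45)&(h[...,0]<90)&(h[...,1]>90); m=np.zeros_like(g)
    if n=="top": m[130:170,300:340]=1
    else: m[120:155,235:270]=1
    c=blob(g&m); (u,v),r=cv2.minEnclosingCircle(c)
    mm=np.zeros(g.shape,np.uint8); cv2.drawContours(mm,[c],-1,1,-1); e=cv2.erode(mm,np.ones((3,3)))>0
    q=W[e]; q=q[np.abs(q-np.median(q,0)).max(1)<.03]
    _,_,V=np.linalg.svd(q-q.mean(0)); nrm=V[2]*np.sign(V[2,2])
    print(n,(u,v),r,len(q),"normal unit",U.inv().apply(nrm).round(2),"lid in bin(.48)",tobin(np.median(q,0),.48).round(4),"ray",tobin(ray(n,u,v,np.median(q[:,2])),.48).round(4))
    if n=="top":
        Z=W[...,2]; s=np.zeros_like(g); s[184:202,284:338]=1
        k=W[s&(h[...,1]<90)&(Z>.06)&(Z<.1)]; a=U.inv().apply(k)-H; a=a[a[:,0]<a[:,0].min()+.012]
        print("bar",len(a),a.mean(0).round(4),"expect",np.array([-.055*np.cos(.48)-.098*np.sin(.48),.098*np.cos(.48)-.055*np.sin(.48)+.004]).round(4))
E
```

```text
top (320.331787109375, 156.51869201660156) 10.049766540527344 0 normal unit [0. 0. 1.] lid in bin(.48) [nan nan nan] ray [nan nan nan]
bar 244 [-0.0918 -0.0013  0.0693] expect [-0.094   0.0655]
scene (251.77659606933594, 136.5425567626953) 8.545570373535156 0 normal unit [0. 0. 1.] lid in bin(.48) [nan nan nan] ray [nan nan nan]<stdin>:13: RuntimeWarning: Mean of empty slice.
  ret = um.true_divide(
  return _methods._mean(a, axis=axis, dtype=dtype,
  ret = ret.dtype.type(ret / rcount)
```

```bash
python3 - <<'E'
from h import *
TH=.46
def tobin(w,th=TH):
    q=U.inv().apply(w)-H; c,s=np.cos(th),np.sin(th); return np.stack([q[...,0]*c+q[...,2]*s,q[...,1],-q[...,0]*s+q[...,2]*c],-1)
for n in("top","scene"):
    f=np.load(n+"1.npz"); W,h=f["W"],f["h"]
    g=(h[...,0]>45)&(h[...,0]<90)&(h[...,1]>90); m=np.zeros_like(g)
    if n=="top": m[130:170,300:340]=1
    else: m[120:155,235:270]=1
    c=blob(g&m); (u,v),r=cv2.minEnclosingCircle(c)
    mm=np.zeros(g.shape,np.uint8); cv2.drawContours(mm,[c],-1,1,-1); e=cv2.erode(mm,np.ones((3,3)))>0
    q=W[e]; q=q[~np.isnan(q[:,0])]; q=q[np.abs(q-np.median(q,0)).max(1)<.03]
    md=np.median(q,0); A=U.inv().apply(q-md); A=A[np.abs(A[:,2])<.015]
    co=np.linalg.lstsq(np.c_[A[:,:2],np.ones(len(A))],A[:,2],rcond=None)[0]
    print(n,r,len(q),"slopes",co.round(2),"lid world",md.round(4),"bin",tobin(md).round(4),"ray",tobin(ray(n,u,v,md[2])).round(4))
E
```

```text
top 10.049766540527344 234 slopes [ 0.61  0.02 -0.  ] lid world [ 0.6135 -0.1     0.1085] bin [ 0.0309 -0.0063  0.0879] ray [ 0.0317 -0.0068  0.0875]
scene 8.545570373535156 150 slopes [ 0.59 -0.01 -0.  ] lid world [ 0.6134 -0.096   0.1059] bin [ 0.0289 -0.0024  0.086 ] ray [ 0.0284 -0.0034  0.0862]
```

```bash
python3 - <<'E'
from h import *
th=.48
P0,o=pose(pt(th,.029,-.004,.17),th,'y',1); P1,_=pose(pt(th,.029,-.004,.066),th,'y',1)
P2,_=pose(pt(th,.029,-.004,.20),th,'y',1)
bot.move_pose(P0,o); print(bot.read_ft_force().round(2))
bot.movel(P1,.1); print(bot.read_ft_force().round(2),bot.read_ee_pos()-P1)
bot.gripper_to(.03,35); print(bot.read_finger_gap(),bot.read_grip_force(),bot.read_ft_force().round(2))
bot.movel(P2,.08); print(bot.read_finger_gap(),bot.read_ft_force().round(2),bot.read_clock())
bot.movel(P2+[-.06,.02,.1],.12)
Q,o=pose([.458,.212,.20],0,'y',1)
bot.move_pose(Q,o); bot.sleep(.3)
print(bot.read_finger_gap(),bot.read_clock())
for n in("scene","top"):
    p,d,W,h=cam(n); np.savez(f"{n}2.npz",p=p,W=W,h=h)
    cv2.imwrite(f"pics/{n}2.png",cv2.resize(p[:,:,::-1],(768,576)))
E
```

```text
[ 0.08 -0.16 -0.06]
[-0.8   0.33  0.16] [ 7.23667823e-05 -1.86795773e-05  5.17657788e-04]
0.04312305837787497 35.203539999201894 [-1.78  0.19  4.62]
0.04324713697092376 [ 0.31 -1.42 -0.95] 15.5333
0.04355344335442252 18.1167
```

View pics/scene2.png

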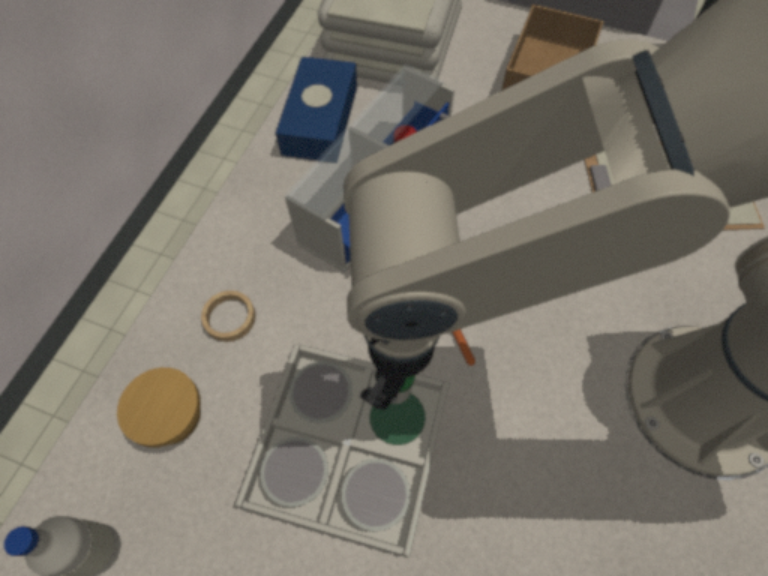

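The scene view shows the shaker held at about (400,385), over the disc at (397,417). I'll lower it with force feedback.

```bash
python3 - <<'E'
from h import *
P=lambda z: pose([.458,.212,z],0,'y',1)[0]
bot.movel(P(.088),.08); bot.sleep(.3); f0=bot.read_ft_force()[2]; z=.088
while z>.062:
    z-=.001; bot.movel(P(z),.02); f=bot.read_ft_force()[2]-f0
    if f>3: break
print(z,f0,f,bot.read_ft_torque().round(3),bot.read_clock())
E
```

```text
0.07499999999999998 -1.7123987515632662 11.582627545822263 [-0.377  0.05  -0.   ] 23.3167
```

```bash
python3 - <<'E'
from h import *
bot.gripper_to(.050,20); bot.sleep(.3); bot.gripper_to(.07); print(bot.read_ft_force().round(2))
bot.movel(bot.read_ee_pos()+[0,0,.12],.1)
bot.move_pose([.3,-.1,.35],bot.read_tool_rot()); bot.sleep(.3)
for n in("scene","top"):
    p,d,W,h=cam(n)
    g=(h[...,0]>45)&(h[...,0]<90)&(h[...,1]>90)&(abs(W[...,2]-.094)<.012)&(W[...,1]>.1)&(W[...,1]<.3)
    q=W[g]; print(n,len(q),np.median(q,0).round(4)); A=q-np.median(q,0)
    if len(q)>9: print(np.linalg.lstsq(np.c_[A[:,:2],np.ones(len(A))],A[:,2],rcond=None)[0].round(3))
cv2.imwrite("pics/end.png",cv2.resize(p[:,:,::-1],(768,576)))
print(bot.read_clock())
E
```

```text
[ 0.1   0.4  -0.36]
scene 285 [0.4648 0.2126 0.0933]
[-0.006 -0.028 -0.   ]
top 317 [0.4649 0.2076 0.0952]
[ 0.023  0.037 -0.   ]
27.3083
```

View pics/end.png

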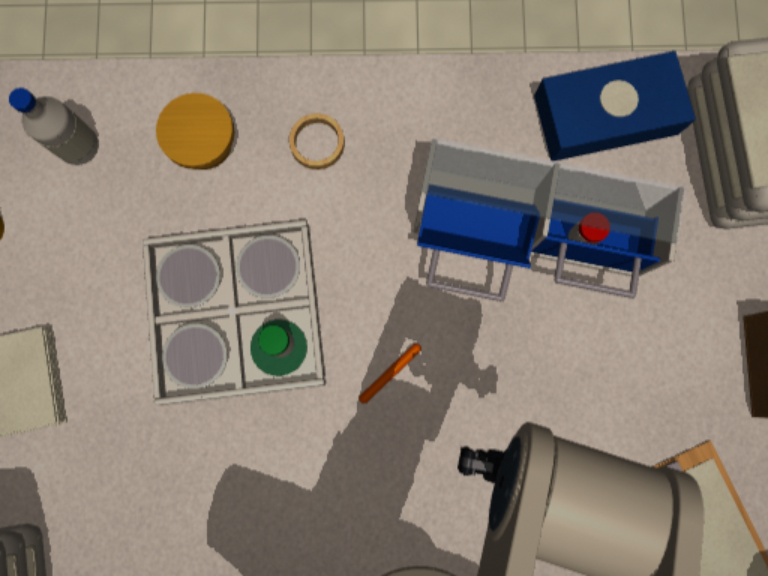

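The green shaker stands upright on the disc, with its lid at (274,340) and about 7 mm off the disc's centre. The red shaker is still in its shut bin at (595,227), and the meals have not moved.

```bash
python3 -c "
from rig import bot
print(bot.close_job())"
```

```text
the job is handed in; nothing more can be done
None
```

I handed the job in at about 27 s: the green-lidded shaker stands upright on the disc, about 7 mm off its centre; the red one's bin is shut, the meals look undisturbed and the emptied bin is left open (no verdict was returned).

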